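Clamp the bookend to the desk rail with its T-bolt

TASK

Take the T-bolt out of its wooden stand by the orange knob, lower its head through the opening in the bookend's foot into the slot of the desk rail, and turn the knob clockwise until the head stands square across the slot. Keep tightening by feel until the bookend is clamped firmly where it stands, snug but not so hard or pushed down so hard that its thin foot would bend, then let go. Leave the other things on the desk as they are.

Things in the scene. Friction and masses are not known exactly. Their poses are not given: they have to be found in the camera images.
- rail: Aluminium rail fixed to the desk, 80 mm wide (x), 300 mm long (y), 27 mm high. Origin: centre of its underside; y runs along its T-slot, z up. The slot runs full length in the middle: mouth 18 mm wide between lips 6 mm thick (heights 21 to 27 mm); below them a chamber 34 mm wide, 5 to 21 mm above the desk.
- bookend: Loose L-shaped bookend of mint-green sheet steel, about 0.45 kg, its foot lying on the rail. Origin: underside of the foot, centre of its opening; x across, y along the rail (within 1 degree, 1 mm). Foot 76 mm (x), y from -52 to 74 mm, 4 mm thick; opening 26 mm (x) by 42 mm (y). Wall 90 mm high at y = 74 to 78 mm. The foot bends if pressed with more than 45 N.
- stand: Wooden block fixed to the desk, 64 mm (x) by 90 mm (y), 24 mm high. Origin: centre of its underside. In its top an oblong pocket 19 mm (x) by 33 mm (y), 14 mm deep, in which the bolt's head stands, head lengthwise along the stand's y.
- bolt: Steel T-bolt, upright, 62 mm long, 0.16 kg with its nut. Origin: centre of the head's underside; z along the shank. Head 30 mm (y) by 16 mm (x) by 7 mm thick; shank 12 mm diameter. A red line on the shank's end, above the knob, runs along y. The head passes the slot's mouth only lengthwise. Gives no pose while the knob is held.
- nut: Nut with a square orange knob on the bolt: flange 36 mm diameter, 5 mm thick, above it the knob, 32 by 32 by 30 mm. Origin: centre of the flange's underside, 17.8 to 18.7 mm above the bolt's origin at first (varies); x, y square to the knob's sides, z up. Right-hand thread, 1 mm per radian: clockwise from above tightens. Flange on foot and head against the lips: 17.0 mm.
- nut_grip (a point): On the nut's axis, best height to grip the knob: 23 mm above the flange's underside, 12 mm below its top. Turning moment: 0.02 N m while the bolt turns along, 0.1 once the head is stopped and the nut runs (0.8 to 1.7 rad); when the head meets the lips it climbs, 45 N of clamping force per radian; a reading just after a small step then shifts by about 0.1 N m at 15 N. The force stays on letting go.
- pen_cup: White cup with pens, 72 mm diameter, 95 mm high (pens to 150 mm). Bystander: leave it alone. Origin: centre of its underside.
- mug: White mug with a handle, 80 mm diameter, 85 mm high. Bystander: leave it alone. Origin: centre of its underside.
- flask: Pale green drinking bottle, 62 mm diameter, 170 mm high. Bystander: leave it alone. Origin: centre of its underside.
- screwdriver: Screwdriver lying on the desk, about 200 mm long. Bystander: leave it alone. Origin: centre of its underside.
- washer: Steel washer, 32 mm diameter, 4 mm thick. Bystander: leave it alone. Origin: centre of its underside.
- slot_nut: Spare square slot nut of dark steel, 22 mm, 8 mm thick. Bystander: leave it alone. Origin: centre of its underside.
- book_stack: Three books lying in a stack, 170 by 120 mm, 54 mm high. Bystander: leave it alone. Origin: centre of its underside.
- sticky_pad: Yellow pad of sticky notes, 75 mm square, 14 mm thick. Bystander: leave it alone. Origin: centre of its underside.
- bookend_opening (a point): Centre of the opening, at the top of the bookend's foot (31 mm above the desk).
- bolt_head (a point): Middle of the bolt's head, 3.5 mm above the bolt's origin. With the head below the lips, a neck (16 mm, 6 mm high) above the head sits in the mouth; its shaped corners let the bolt turn clockwise (from above) until they stop on the lips at 90 to 98 degrees: head square across the slot, and it cannot come out. The bolt turns along with its nut until it meets such a stop.
There are look-alikes about, which are no part of the job. Leave any white look-alike of the bolt alone.

How it is judged:
By the outcome, as a careful person would: the job done as asked, in the order asked, and still so for the second after the job is handed in, with the robot touching nothing.
It also fails if it takes over 58 s, if anything falls off the work surface, if the arm or the gripper's body presses on something with over 40 N, if the wrist force passes 120 N, or if a joint passes its speed limit or range.

ROBOT

A 6-joint arm with a two-finger parallel gripper is mounted at the origin on the work surface. World frame = base frame: x ahead of the robot, y to its left, z up, the work surface at z = 0. Lengths are in m, angles in degrees, forces in N, time in s.
With the tool pointing down it reaches from about 0.225 to 0.725 m from the base axis. Payload 3.1 kg.
Tool frame: the origin (TCP) lies on the mounting face of the last link; the fingertips stand 173 mm ahead of it and the grasp point (between the pads) lies 155 mm ahead of it (ctrl.tip_extent is the distance from the TCP to the fingertips, in m); z points along the fingers, y is the direction in which the jaws open and shut (so a half turn about z gives the same grasp; the last joint's range is limited). The gripper opens to 85 mm and grips with 20 to 120 N. Pads are 22 mm wide; open, the fingers measure 114 mm over their backs; the gripper's body (76 mm by 85 mm) begins 54 mm behind the grasp point. The pads swing forward as they close: fully open they stand 13 mm farther back than shut.
Start: joints at [67.391, 2.75, 5.684, 92.934, 0, 82.678], TCP at [0.138, 0.506, 0.405] pointing down, gripper open.
Joint ranges: [-166.93, 166.93], [-56.73, 111.36], [-69.38, 81.34], [-121.58, 131.49], [-85.45, 84.26], [-180, 180]. Speed limits (degrees/s): [159.86, 159.86, 180, 180, 180, 180].

INTERFACE

Orientations are given as a 3x3 rotation matrix whose columns are the frame's x, y, z axes.
In Python, from workcell import ctrl, fingers, kin, status, imaging, ticket gives the robot as it stands. The module is installed in compiled form; this text tells all that it offers. Calls block until the motion is done:
- ctrl.move_ptp(position, orientation): joint-space move of the TCP to a pose.
- ctrl.move_l(position, v=0.15, rot=None): straight line of the TCP; rot=None keeps the orientation; v is the mean speed in m/s.
- ctrl.move_j(angles): joint-space move.
- fingers.command_gripper(opening, newtons=None): finger opening in m; newtons is the grip in N (None keeps the last); returns when the fingers have stopped.
- ctrl.hold(seconds).
- kin.ik(position, orientation): joint angles nearest the present ones, or None.
- status.sense(): the state.
- imaging.grab_frame(name): name is "scene" or "top"; returns the picture (480x640x3 uint8, red, green, blue); there is no depth.
- imaging.camera_info(name): a dict with "mtx" (3x3 intrinsics, pixels), "world_to_cam" (4x4, takes a point from world to camera coordinates). Camera axes: x right, y down, z forward; pixel columns grow to the right and rows downward; lengths in m; the calibration is good to about 2 mm. A picture is of the moment at which its call begins. camera_info takes no time and is no camera call.
A pose or a line that the arm cannot do raises ctrl.MotionError and nothing moves.
- ticket.hand_in(): hands the job in, once; it reports no verdict.
The state is a dict: "time_s": time; "qpos": joint angles; "qvel": joint speeds; "joint_efforts": joint torques, N m; "tcp_pos": TCP position; "orientation": TCP orientation; "ft_force": force on the tool from outside, world axes, zero at the start; "torque": the same for the moment, N m; "finger_gap": finger opening in m.
Only numpy, scipy, OpenCV 4.12 (cv2) and the standard library are available. Lean on these libraries where they do the work, as an engineer would, in place of code of your own. Each camera call takes 0.05 s, during which the arm holds its last target.

## Working session

There is one attempt and no reset: what is moved stays moved. The work goes in short steps, each a Python script; the robot and the scene stay as the last script left them, time stands still between calls to the robot, and variables do not carry over. Pictures are saved under pics/ and viewed, and the job is handed in when it is done.

```bash
mkdir -p pics; python3 - <<'E'
from workcell import ctrl, fingers, kin, status, imaging, ticket
import cv2
for n in("scene","top"):
    cv2.imwrite(f"pics/{n}0.png",imaging.grab_frame(n)[:,:,::-1]); print(imaging.camera_info(n))
print(status.sense(), ctrl.tip_extent)
E
```

```text
{'mtx': array([[520.38708195,   0.        , 319.97279704],
       [  0.        , 520.38708195, 237.29219779],
       [  0.        ,   0.        ,   1.        ]]), 'world_to_cam': array([[ 0.06696796,  0.99773735, -0.00595587, -0.11502356],
       [ 0.71663889, -0.05225229, -0.6954843 , -0.3287566 ],
       [-0.69422187,  0.04230696, -0.71851661,  1.62568932],
       [ 0.        ,  0.        ,  0.        ,  1.        ]])}
{'mtx': array([[442.56340167,   0.        , 319.91705222],
       [  0.        , 442.56340167, 239.47328721],
       [  0.        ,   0.        ,   1.        ]]), 'world_to_cam': array([[-0.02574489, -0.99959294,  0.01229417,  0.0566314 ],
       [-0.99163474,  0.02398004, -0.12682861,  0.52026393],
       [ 0.12648217, -0.01545651, -0.99184845,  1.12555894],
       [ 0.        ,  0.        ,  0.        ,  1.        ]])}
{'time_s': 0.1, 'qpos': array([ 6.73914381e+01,  2.78861057e+00,  5.60104182e+00,  9.29356021e+01,
       -9.21428604e-04,  8.26783588e+01]), 'qvel': array([ 0.01552046, -0.0824232 ,  0.20348679,  0.02295333, -0.11101305,
        0.02654162]), 'joint_efforts': array([ 1.86690588e-03, -3.39851046e+01,  3.20935392e+01,  1.58675591e-02,
       -1.27680246e-04, -1.08154526e-05]), 'tcp_pos': array([0.13835019, 0.5062415 , 0.40363815]), 'orientation': array([[-9.64617529e-01,  2.63651974e-01, -8.11583985e-04],
       [ 2.63653096e-01,  9.64615510e-01, -1.99071730e-03],
       [ 2.58009953e-04, -2.13425744e-03, -9.99997689e-01]]), 'ft_force': array([-0.43748667,  0.13580136,  0.26365819]), 'torque': array([0.01129612, 0.01947373, 0.05179178]), 'finger_gap': 0.0852919549579135} 0.1734
```

View pics/scene0.png

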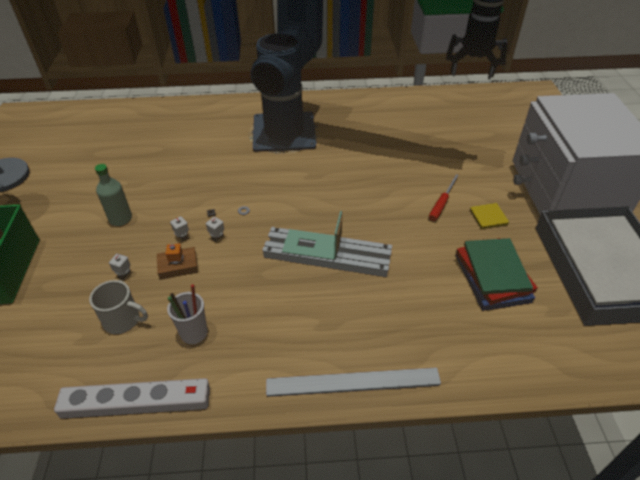

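View pics/top0.png

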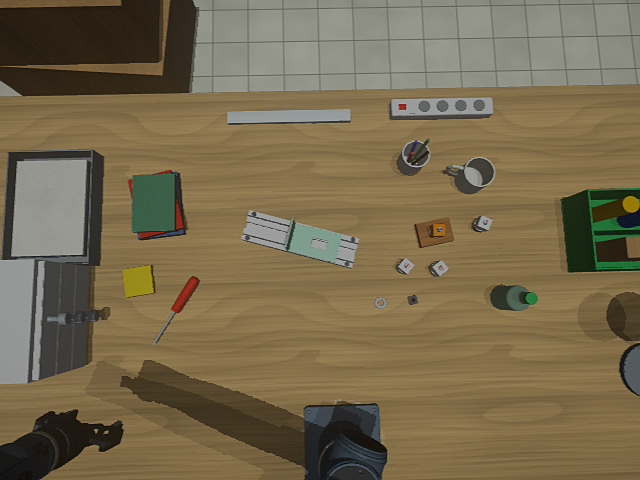

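The bolt's orange knob is at about (438,230) in the top picture. The bookend opening is at about (319,244). White look-alikes are at (405,266), (438,268) and (483,223). I'll zoom in next.

```bash
python3 - <<'E'
import cv2,numpy as np
t=cv2.imread("pics/top0.png"); s=cv2.imread("pics/scene0.png")
a=cv2.resize(t[200:280,235:365],None,fx=6,fy=6,interpolation=cv2.INTER_CUBIC)
b=cv2.resize(t[205:285,390:500],None,fx=7,fy=7,interpolation=cv2.INTER_CUBIC)
c=cv2.resize(s[210:280,255:400],None,fx=5.5,fy=5.5,interpolation=cv2.INTER_CUBIC)
d=cv2.resize(s[205:285,105:235],None,fx=6,fy=6,interpolation=cv2.INTER_CUBIC)
for n,i in zip("abcd",(a,b,c,d)): cv2.imwrite(f"pics/z{n}.png",i)
E
```

```text
(no output)
```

View pics/za.png

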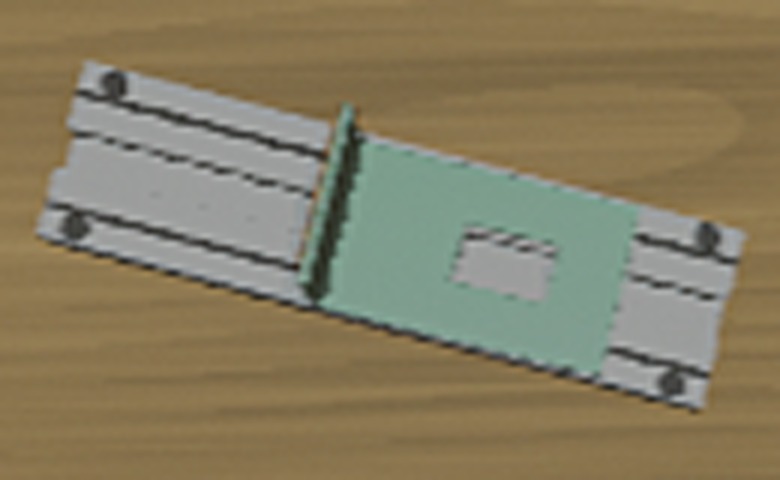

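View pics/zb.png

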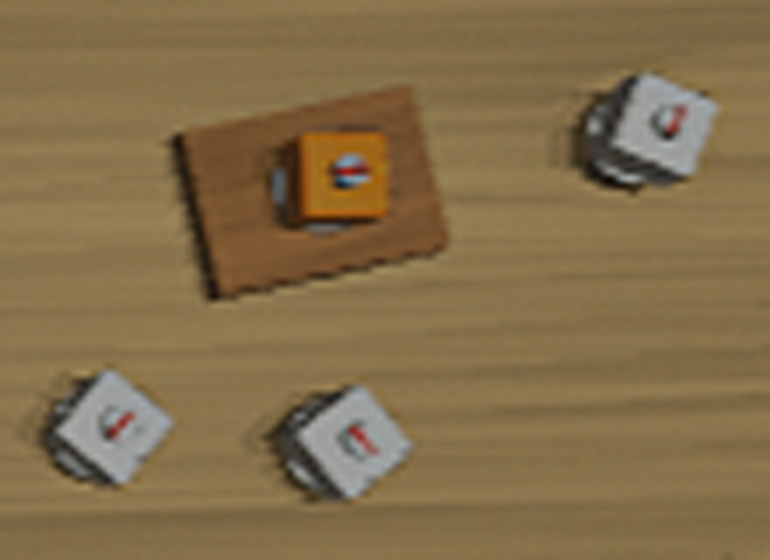

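View pics/zc.png

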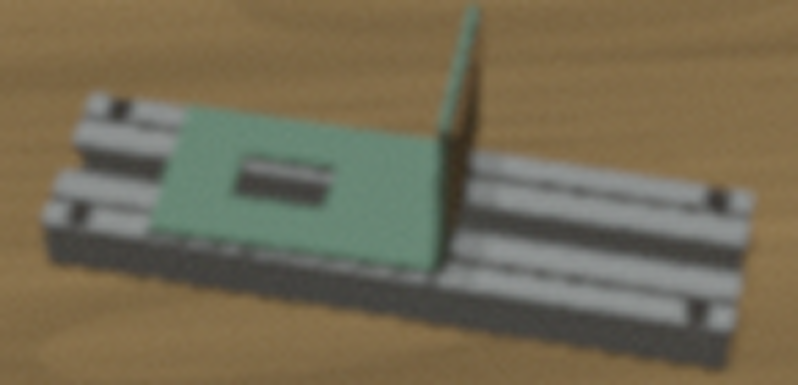

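View pics/zd.png

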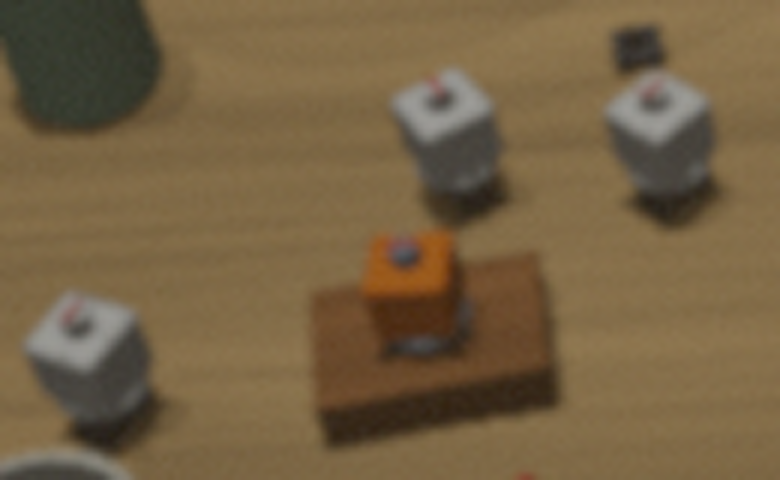

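```bash
cat > vis.py <<'E'
import numpy as np, cv2
from scipy.optimize import least_squares
from scipy.ndimage import map_coordinates
def proj(info,P):
    P=np.atleast_2d(P); c=P@info['world_to_cam'][:3,:3].T+info['world_to_cam'][:3,3]
    q=c@info['mtx'].T; return q[:,:2]/q[:,2:]
def unproj(info,uv,z):
    R=info['world_to_cam'][:3,:3]; t=info['world_to_cam'][:3,3]
    d=R.T@np.linalg.inv(info['mtx'])@np.array([uv[0],uv[1],1.]); o=-R.T@t
    return o+d*(z-o[2])/d[2]
def xf(p,pts):
    c,s=np.cos(p[2]),np.sin(p[2]); pts=np.asarray(pts,float)
    return np.c_[p[0]+c*pts[:,0]-s*pts[:,1],p[1]+s*pts[:,0]+c*pts[:,1],pts[:,2]]
def rect(x0,x1,y0,y1,z,skip=()):
    c=[(x0,y0,z),(x1,y0,z),(x1,y1,z),(x0,y1,z)]
    return [(c[i],c[(i+1)%4]) for i in range(4) if i not in skip]
# edge skip ids: 0: y0, 1: x1, 2: y1, 3: x0
def fit(views,edges,p0,win=3.0,iters=12,n=15,free=(1,1,1),verbose=True):
    """views: list of (img,info)"""
    p=np.array(p0,float)
    for it in range(iters):
        w=win if it<iters//2 else max(1.6,win/2)
        obs=[]
        for img,info in views:
            for a,b in edges:
                f=np.linspace(.08,.92,n)[:,None]; L=np.array(a)*(1-f)+np.array(b)*f
                uv=proj(info,xf(p,L)); d=uv[-1]-uv[0]; d/=np.linalg.norm(d); nn=np.array([-d[1],d[0]])
                s=np.arange(-w-.5,w+.51,.25)
                g=uv[:,None,:]+s[None,:,None]*nn
                pr=np.stack([map_coordinates(img[:,:,k].astype(float),[g[...,1],g[...,0]],order=1) for k in range(3)],-1)
                # smooth along the edge
                gr=np.abs(pr[:,4:]-pr[:,:-4]).sum(-1); ss=s[2:-2]
                k=gr.argmax(1)
                for i in range(n):
                    if gr[i,k[i]]<15: continue
                    lo,hi=max(0,k[i]-3),min(len(ss),k[i]+4)
                    off=(gr[i,lo:hi]*ss[lo:hi]).sum()/gr[i,lo:hi].sum()
                    obs.append((info,L[i],uv[i]+off*nn,nn))
        idx=[i for i in range(3) if free[i]]
        sc=np.array([.001,.001,.01])
        def res(dx):
            q=p.copy(); q[idx]+=dx*sc[idx]
            out=[]
            for info in [v[1] for v in views]:
                O=[o for o in obs if o[0] is info]
                if not O: continue
                u=proj(info,xf(q,np.array([o[1] for o in O])))
                out.append(((u-np.array([o[2] for o in O]))*np.array([o[3] for o in O])).sum(1))
            return np.concatenate(out)
        r=least_squares(res,np.zeros(len(idx)),loss='soft_l1',f_scale=.4)
        p[idx]+=r.x*sc[idx]
    if verbose: print('  pose mm/deg',np.round([p[0]*1e3,p[1]*1e3,np.degrees(p[2])],2),'rms px %.2f'%np.sqrt(np.mean(np.clip(res(r.x*0),-2,2)**2)),'n',len(obs))
    return p
def draw(img,info,edges,p,col=(255,0,255),sc=1,off=(0,0)):
    for a,b in edges:
        uv=(proj(info,xf(p,[a,b]))-off+.5)*sc-.5
        cv2.line(img,*[tuple(int(round(v*8)) for v in q) for q in uv],col,1,cv2.LINE_AA,3)
E
cat > m1.py <<'E'
from vis import *
from workcell import imaging
import pickle
T=cv2.imread("pics/top0.png"); S=cv2.imread("pics/scene0.png")
it,is_=imaging.camera_info("top"),imaging.camera_info("scene")
views={'top':[(T,it)],'scene':[(S,is_)],'both':[(T,it),(S,is_)]}
E_={'rail':rect(-.04,.04,-.15,.15,.027),
'foot':rect(-.038,.038,-.052,.074,.031,skip=(2,))+rect(-.013,.013,-.021,.021,.031),
'stand':rect(-.032,.032,-.045,.045,.024),
'knob':rect(-.016,.016,-.016,.016,.0633)}
def z(u,v,o,s): return ((u+.5)/s-.5+o[0],(v+.5)/s-.5+o[1])
def ini(pts,zz,o,s):
    return np.mean([unproj(it,z(*q,o,s),zz) for q in pts],0)[:2]
r0=ini([(88,62),(745,232),(702,410),(38,238)],.027,(235,200),6)
a,b=[unproj(it,z(*q,(235,200),6),.027) for q in [(724,320),(60,150)]]
yaw=np.arctan2(*(b-a)[:2][::-1])-np.pi/2
f0=ini([(465,228),(555,245),(545,302),(452,284)],.031,(235,200),6)
s0=ini([(180,133),(412,87),(448,247),(215,297)],.024,(390,205),7)
a,b=[unproj(it,z(*q,(390,205),7),.024) for q in [(430,167),(197,215)]]
ys=np.arctan2(*(b-a)[:2][::-1])-np.pi/2
k0=ini([(300,132),(386,132),(388,217),(303,218)],.0633,(390,205),7)
I={'rail':(*r0,yaw),'foot':(*f0,yaw),'stand':(*s0,ys),'knob':(*k0,0.)}
out={}
for n in I:
    print(n,np.round(I[n],4))
    for v in views: out[n,v]=fit(views[v],E_[n],I[n])
pickle.dump(out,open('fit.pkl','wb'))
for v,(img,info) in zip(('top','scene'),views['both']):
    for i,o in enumerate({'top':((235,200),(380,205)),'scene':((255,205),(110,210))}[v]):
        c=cv2.resize(img[o[1]:o[1]+80,o[0]:o[0]+130],None,fx=6,fy=6,interpolation=cv2.INTER_CUBIC)
        for n in I: draw(c,info,E_[n],out[n,'both'],sc=6,off=o)
        cv2.imwrite(f"pics/fit_{v}{i}.png",c)
E
python3 m1.py
```

```text
rail [ 0.5255  0.0958 -0.2767]
  pose mm/deg [526.99  96.52 -16.06] rms px 0.50 n 60
  pose mm/deg [524.83  97.79 -16.44] rms px 0.62 n 59
  pose mm/deg [526.71  96.92 -16.05] rms px 0.54 n 119
foot [ 0.5107  0.0473 -0.2767]
  pose mm/deg [511.18  46.51 -16.17] rms px 0.67 n 105
  pose mm/deg [509.04  47.22 -14.78] rms px 0.51 n 101
  pose mm/deg [510.08  47.07 -15.63] rms px 0.65 n 205
stand [ 0.5358 -0.2606  0.1792]
  pose mm/deg [ 535.41 -261.46   10.52] rms px 0.48 n 60
  pose mm/deg [ 535.3  -259.27   11.34] rms px 0.55 n 59
  pose mm/deg [ 535.18 -259.79   11.19] rms px 0.62 n 119
knob [ 0.536  -0.2611  0.    ]
  pose mm/deg [ 535.73 -260.81   -0.96] rms px 0.28 n 60
  pose mm/deg [ 536.92 -260.07   -1.95] rms px 0.49 n 60
  pose mm/deg [ 536.5  -260.37   -2.25] rms px 0.40 n 120
```

View pics/fit_top0.png

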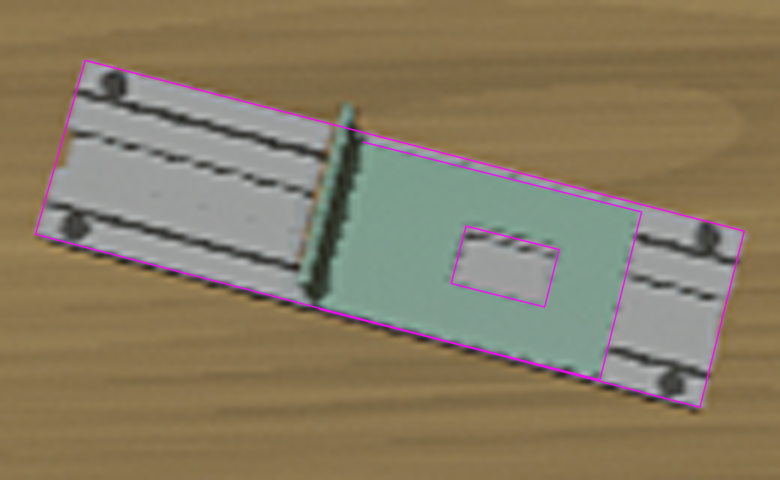

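View pics/fit_scene0.png

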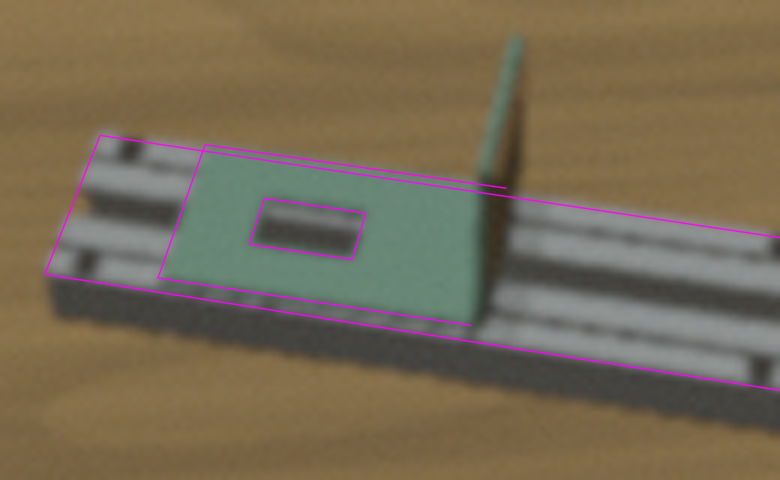

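View pics/fit_top1.png

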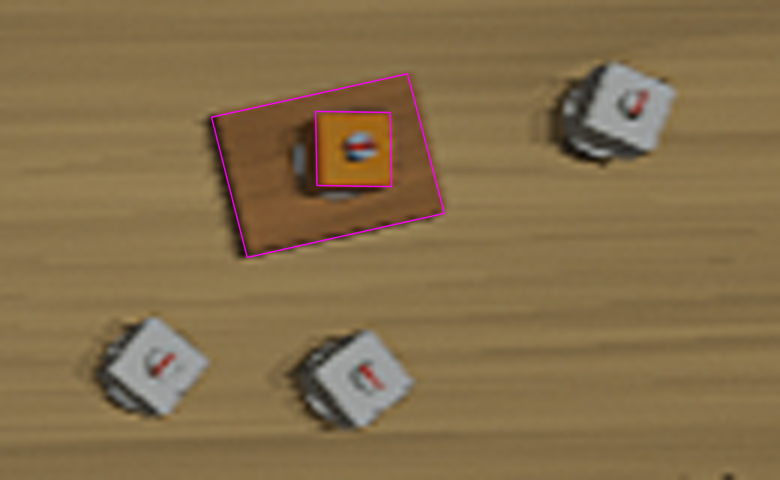

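View pics/fit_scene1.png

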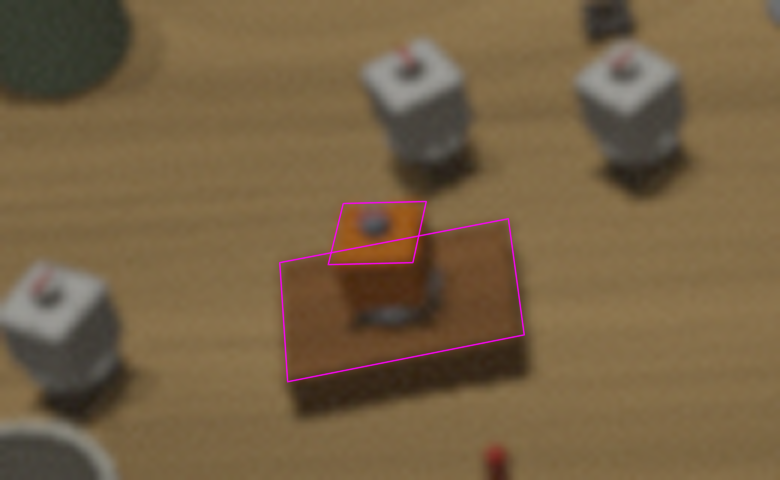

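```bash
cat > red.py <<'E'
from vis import *
from workcell import imaging
it=imaging.camera_info("top")
def redline(img,center,z,info=it,r=5,upscale=1):
    u0,v0=np.round(center).astype(int); P=[];W=[]
    for v in range(v0-r,v0+r+1):
        for u in range(u0-r,u0+r+1):
            b,g,rr=img[v,u].astype(float)
            yield u,v,b,g,rr
if __name__=="__main__":
    T=cv2.imread("pics/top0.png")
    print(T[225:236,432:446][:,:,2]);print(T[225:236,432:446][:,:,1]);print(T[225:236,432:446][:,:,0])
E
python3 red.py; python3 - <<'E'
import cv2
t=cv2.imread("pics/top0.png")
cv2.imwrite("pics/zk.png",cv2.resize(t[218:242,424:454],None,fx=20,fy=20,interpolation=cv2.INTER_NEAREST))
E
```

```text
[[ 83 146 161 157 158 157 158 159 158 157 158 159 153 127]
 [ 70 142 160 156 156 158 157 159 158 158 157 158 154 129]
 [ 62 142 161 156 159 160 147 129 125 139 154 158 153 128]
 [ 60 140 162 157 161 110 106 129 125 127 148 158 160 138]
 [ 56 139 163 159 144  83 106 157 132  96 117 148 161 135]
 [ 55 138 162 158 164 113  68 116 128 129 149 159 161 134]
 [ 56 136 161 159 161 117  37  49  99 145 160 157 160 137]
 [ 56 134 160 157 159 162 166 165 163 159 156 156 160 122]
 [ 56 134 160 157 156 157 158 158 157 157 156 157 160 137]
 [ 60 131 160 160 158 159 159 158 158 158 158 157 161 140]
 [ 62 120 160 170 168 167 167 168 165 164 163 162 160 124]]
[[ 42  88 106 105 105 105 103 104 103 102 102 104  97  83]
 [ 39  84 105 105 103 104 100 101 100 101 100 101 102  88]
 [ 36  80 103 105 105 102 103 132 137 118 104 102  91  80]
 [ 35  77 103 106 108  74 125 150 124  84  90 102 108  96]
 [ 33  74 103 107  88  47  27  27  23  32  60  93 113  98]
 [ 34  75 102 108 110  77  86 136 151 155 128 101  98  85]
 [ 34  70 105 110 109  76  31  57  88  99 101 100 100  88]
 [ 35  71 103 107 107 109 108 106 103 103 101 102 103  78]
 [ 34  68 104 110 105 105 107 106 103 102 102 102 104  88]
 [ 36  67 106 112 107 109 107 110 109 109 108 106 107  92]
 [ 37  63  91 100  99  95  92  93  89  89  89  85  83  73]]
[[ 10  25  30  30  31  29  27  28  23  22  25  25  21  40]
 [ 17  24  28  29  30  29  22  27  24  22  20  26  24  41]
 [ 14  23  28  28  28  21  64 141 145  92  37  24  25  40]
 [ 19  18  30  28  26  35 140 161 133  96  51  18  21  40]
 [ 15  17  29  30  27  28  25  16  12  30  27  23  28  43]
 [ 17  22  29  30  27  36  96 148 162 172 121  20  18  38]
 [ 16  17  31  33  29  28  32  69  85  54  18  19  23  40]
 [ 18  18  32  31  34  30  24  19  21  23  22  23  24  29]
 [ 17  16  31  36  31  27  31  30  26  29  28  26  23  35]
 [ 18  20  31  35  26  34  29  31  27  32  31  25  25  36]
 [ 19  21  21  21  19  18  19  22  16  20  21  19  16  30]]
```

View pics/zk.png

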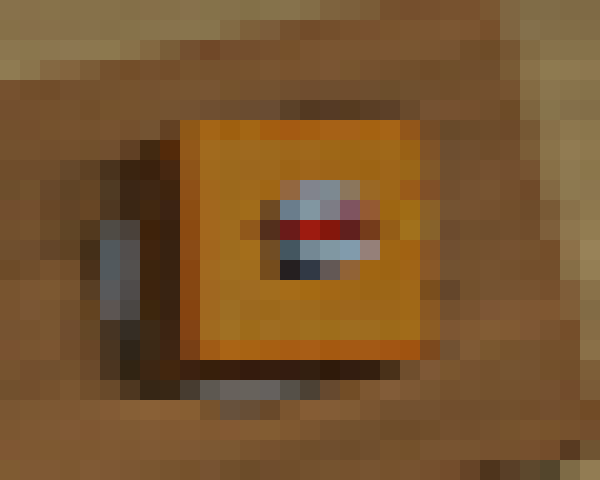

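```bash
cat > h.py <<'E'
from workcell import ctrl, fingers, kin, status, imaging, ticket
import numpy as np, cv2
def R(yang):
    a=np.radians(yang); y=np.array([np.cos(a),np.sin(a),0]); z=np.array([0,0,-1.]); return np.c_[np.cross(y,z),y,z]
def st(tag=''):
    s=status.sense(); y=s['orientation'][:,1]
    print(tag,'t%.2f'%s['time_s'],'tcp',np.round(s['tcp_pos']*1e3,2),'yang %.2f'%np.degrees(np.arctan2(y[1],y[0])),'tilt',np.round(s['orientation'][:2,2],4),'F',np.round(s['ft_force'],2),'M',np.round(s['torque'],3),'gap %.1f'%(s['finger_gap']*1e3),'j6 %.1f'%s['qpos'][5]); return s
E
python3 - <<'E'
from h import *
for p,y in [((.5362,-.2605,.30),178.5),((.5362,-.2605,.206),178.5),((.5126,.0465,.3),151.8)]:
    print(np.round(kin.ik(p,R(y)),2))
ctrl.move_ptp((.5362,-.2605,.27),R(178.5)); st('above')
fingers.command_gripper(.06,40); st('g')
for n in("top","scene"): cv2.imwrite(f"pics/{n}1.png",imaging.grab_frame(n)[:,:,::-1])
E
python3 - <<'E'
import cv2,numpy as np
a=cv2.imread('pics/top1.png')[180:300,370:510]; b=cv2.imread('pics/scene1.png')[150:290,90:250]
cv2.imwrite('pics/a1.png',cv2.resize(a,None,fx=4,fy=4)); cv2.imwrite('pics/b1.png',cv2.resize(b,None,fx=4,fy=4))
E
```

```text
[ -32.36   13.41    5.59   82.18    0.   -120.86]
[ -32.36   15.93   -2.26   71.8     0.   -120.86]
[ -2.28   1.35  -7.67  80.98   0.   -64.08]
above t3.17 tcp [ 536.48 -259.95  270.16] yang 178.55 tilt [0.0003 0.    ] F [ 0.67  0.59 -0.32] M [ 0.061 -0.002 -0.015] gap 85.4 j6 -120.8
g t3.54 tcp [ 536.28 -260.31  270.03] yang 178.52 tilt [0. 0.] F [ 0.32 -0.38 -0.21] M [-0.022  0.01   0.006] gap 59.7 j6 -120.9
```

View pics/b1.png

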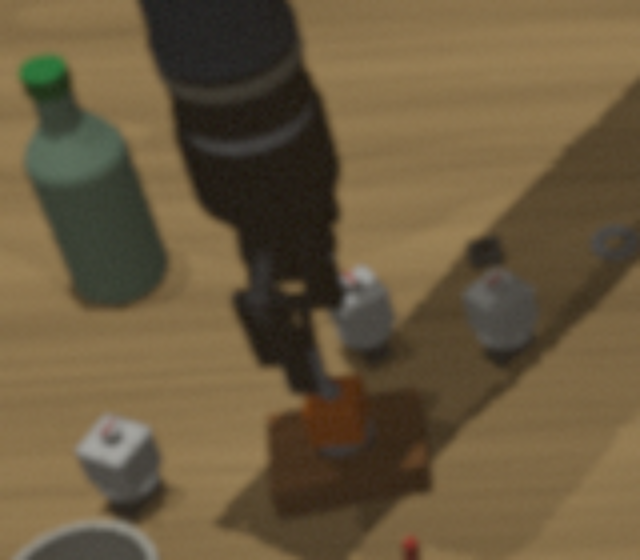

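View pics/a1.png

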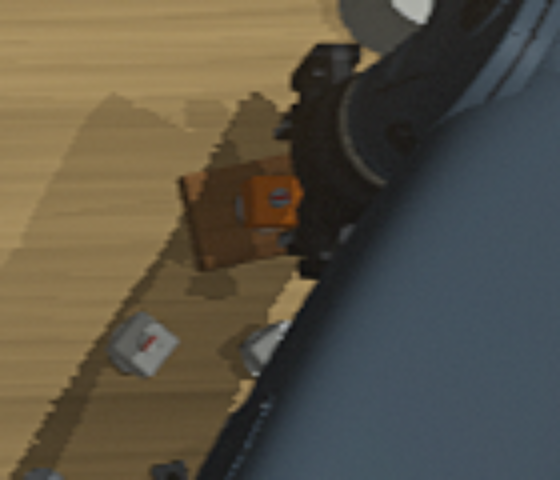

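The open jaws straddle the orange knob: top crop about (275,200), scene crop about (335,410). Next I'll descend and grip.

```bash
python3 - <<'E'
from h import *
ctrl.move_l((.5362,-.2605,.225),v=.15); st('pre')
ctrl.move_l((.5362,-.2605,.206),v=.04); st('down')
fingers.command_gripper(.025,40); ctrl.hold(.2); st('grip')
ctrl.move_l((.5362,-.2605,.216),v=.03); st('l10')
ctrl.move_l((.5362,-.2605,.275),v=.12); st('l')
ctrl.hold(.2); st('l')
for n in("top","scene"): cv2.imwrite(f"pics/{n}2.png",imaging.grab_frame(n)[:,:,::-1])
E
python3 - <<'E'
import cv2,numpy as np
a=cv2.imread('pics/top2.png')[180:300,370:510]; b=cv2.imread('pics/scene2.png')[190:290,120:240]
cv2.imwrite('pics/a2.png',cv2.resize(a,None,fx=4,fy=4)); cv2.imwrite('pics/b2.png',cv2.resize(b,None,fx=5,fy=5,interpolation=cv2.INTER_CUBIC))
E
```

```text
pre t4.09 tcp [ 535.85 -260.32  224.4 ] yang 178.50 tilt [-0.0015  0.001 ] F [0.92 0.7  0.34] M [ 0.01  -0.005  0.051] gap 60.3 j6 -120.9
down t4.72 tcp [ 536.1  -260.44  205.74] yang 178.50 tilt [-0.0005  0.0002] F [ 0.41  0.74 -0.85] M [ 0.001 -0.04   0.018] gap 59.5 j6 -120.9
grip t5.28 tcp [ 536.25 -260.56  206.43] yang 178.50 tilt [ 0.0003 -0.0003] F [-0.17 -0.7   2.63] M [ 0.092  0.266 -0.004] gap 31.4 j6 -120.9
l10 t5.76 tcp [ 536.22 -260.52  215.98] yang 178.50 tilt [ 0.0001 -0.    ] F [-0.82  0.77 -1.06] M [-0.008  0.008 -0.012] gap 31.6 j6 -120.9
l t6.40 tcp [ 536.12 -260.43  274.65] yang 178.50 tilt [-0.0003  0.0002] F [ 0.25  0.94 -1.3 ] M [-0.047  0.004 -0.026] gap 31.4 j6 -120.9
l t6.60 tcp [ 535.74 -260.21  273.45] yang 178.50 tilt [-0.0023  0.0015] F [-0.27 -0.31 -1.36] M [-0.004 -0.025 -0.008] gap 31.8 j6 -120.9
```

View pics/b2.png

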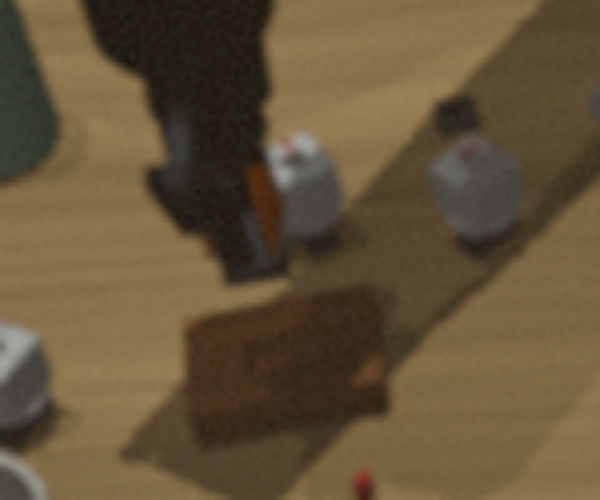

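```bash
python3 - <<'E'
from h import *
ctrl.move_ptp((.5123,.0468,.275),R(151.6)); st('above')
ctrl.move_l((.5123,.0468,.238),v=.1); ctrl.hold(.3); st('hover')
for n in("top","scene"): cv2.imwrite(f"pics/{n}3.png",imaging.grab_frame(n)[:,:,::-1])
E
python3 - <<'E'
import cv2,numpy as np
a=cv2.imread('pics/top3.png')[180:280,240:370]; b=cv2.imread('pics/scene3.png')[180:280,255:385]
cv2.imwrite('pics/a3.png',cv2.resize(a,None,fx=6,fy=6,interpolation=cv2.INTER_CUBIC)); cv2.imwrite('pics/b3.png',cv2.resize(b,None,fx=6,fy=6,interpolation=cv2.INTER_CUBIC))
E
```

```text
above t7.88 tcp [512.61  46.29 275.12] yang 151.59 tilt [ 0.0007 -0.0006] F [-0.32 -0.49 -1.03] M [ 0.001 -0.027  0.029] gap 31.4 j6 -63.9
hover t8.69 tcp [512.67  46.8  238.83] yang 151.60 tilt [ 0.0015 -0.0001] F [ 0.2  -0.55 -0.84] M [-0.013 -0.063  0.007] gap 31.3 j6 -63.9
```

View pics/b3.png

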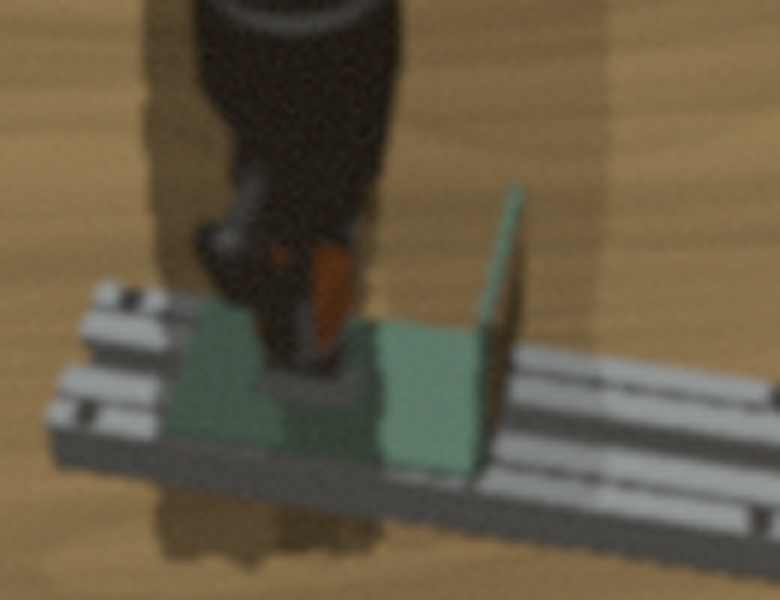

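View pics/a3.png

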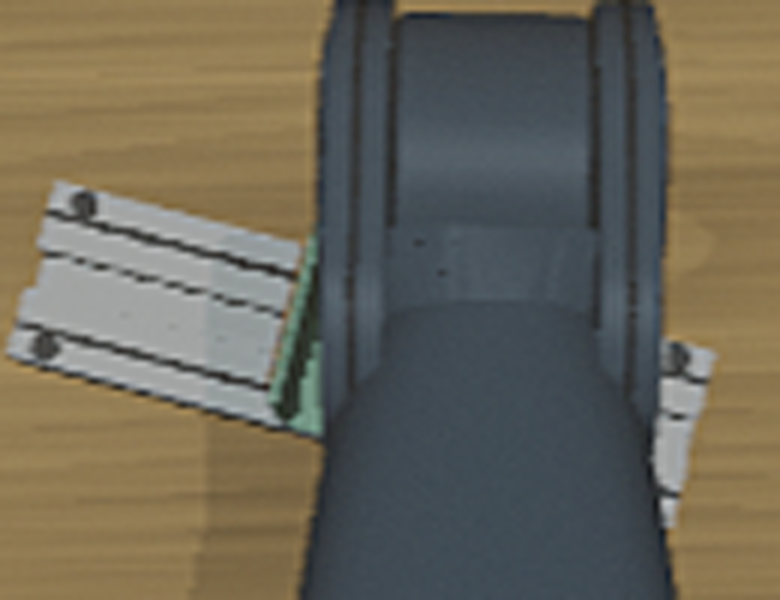

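```bash
cat >> h.py <<'E'
ca,sa=np.cos(np.radians(-16.1)),np.sin(np.radians(-16.1))
XR=np.array([ca,sa]); YR=np.array([-sa,ca])
def pt(c,a): return c*XR+a*YR   # cross, along (m) in rail axes
def down(c,a,z0,z1,step=.0015,lim=4,v=.03):
    p=pt(c,a); z=z0
    while z>z1+1e-6:
        z=max(z-step,z1); ctrl.move_l((*p,z),v=v); s=status.sense(); 
        f=s['ft_force'][2]
        if f>lim:
            ctrl.hold(.1); s=status.sense()
            if s['ft_force'][2]>lim*.8: st('CONTACT cmd %.1f'%(z*1e3)); return z,True
    st('free %.1f'%(z*1e3)); return z,False
E
python3 - <<'E'
from h import *
c0=np.array([.5123,.0468])@XR; a=np.array([.5123,.0468])@YR; print(c0,a)
z,hit=down(.4790+c0-.4794 if False else c0-.0004,a,.238,.212,step=.002)
E
```

```text
0.47922883490038415 0.18703276130138355
free 212.0 t12.04 tcp [511.84  46.89 211.81] yang 151.60 tilt [-0.0003 -0.0001] F [ 0.17 -0.65 -1.24] M [0.011 0.024 0.03 ] gap 31.4 j6 -63.8
```

Free passage through the mouth. Next I'll lower until the flange just touches the foot.

```bash
python3 - <<'E'
from h import *
c0=.47883; a=.18703
z,hit=down(c0,a,.212,.2055,step=.0005,lim=2.0,v=.02)
E
```

```text
CONTACT cmd 208.5 t13.89 tcp [511.97  46.91 209.05] yang 151.60 tilt [ 0.0004 -0.0001] F [-2.61 -0.35  2.76] M [-0.051  0.34   0.002] gap 31.2 j6 -63.8
```

```bash
python3 - <<'E'
from h import *
c0=.47883; a=.18703
ctrl.move_l((*pt(c0,a),.2090),v=.01); ctrl.hold(.1); st('up')
ctrl.move_l((*pt(c0-.0004,a),.2090),v=.01); ctrl.hold(.1); st('shift')
ctrl.move_l((*pt(c0-.0004,a),.2087),v=.01); ctrl.hold(.1); st('dn')
E
```

```text
up t14.24 tcp [512.    46.9  209.04] yang 151.60 tilt [0.0002 0.    ] F [-0.88  0.55  1.56] M [-0.024  0.102 -0.03 ] gap 31.8 j6 -63.8
shift t14.59 tcp [511.83  46.94 209.05] yang 151.59 tilt [ 0.0009 -0.0002] F [ 1.67 -0.73 -0.55] M [-0.07  -0.247 -0.034] gap 31.3 j6 -63.8
dn t14.94 tcp [511.81  46.97 209.05] yang 151.60 tilt [ 0.001  -0.0002] F [ 1.04 -0.47  0.62] M [-0.124 -0.338  0.027] gap 31.6 j6 -63.8
```

```bash
cat >> h.py <<'E'
C,A,Z=.47843,.18703,.2087
def turn(th,z=Z,h=.1):
    q=kin.ik((*pt(C,A),z),R(151.6-th)); ctrl.move_j(q); ctrl.hold(h); return st('th %.0f'%th)
E
python3 - <<'E'
from h import *
for th in (20,40,60,75,85,95,105):
    s=turn(th)
    if abs(s['torque'][2])>.25 or np.abs(s['ft_force']).max()>15: print('STOP'); break
E
```

```text
th 20 t15.47 tcp [511.53  47.17 209.  ] yang 131.72 tilt [0.0001 0.0005] F [-0.16  1.16  4.59] M [ 0.209 -0.007 -0.02 ] gap 31.6 j6 -43.9
th 40 t15.99 tcp [511.74  46.87 208.99] yang 111.73 tilt [ 0.0007 -0.0005] F [ 1.23 -0.15  4.44] M [-0.106 -0.128  0.01 ] gap 31.6 j6 -24.0
th 60 t16.52 tcp [512.22  46.42 209.04] yang 91.73 tilt [ 0.0021 -0.0021] F [ 3.34 -3.96  2.58] M [-0.955 -0.741 -0.032] gap 31.2 j6 -4.0
th 75 t16.98 tcp [511.99  46.68 209.04] yang 76.83 tilt [ 0.0015 -0.0012] F [ 2.3  -4.1   3.82] M [-0.962 -0.68   0.016] gap 31.5 j6 10.9
th 85 t17.37 tcp [512.06  46.75 209.05] yang 66.83 tilt [ 0.0017 -0.0009] F [ 3.56 -4.31  3.56] M [-0.874 -0.765  0.061] gap 31.0 j6 20.9
th 95 t17.76 tcp [512.39  46.64 209.09] yang 56.83 tilt [ 0.0028 -0.0013] F [ 4.76 -3.96  2.61] M [-0.99  -1.019  0.091] gap 31.5 j6 30.9
th 105 t18.15 tcp [512.33  46.57 209.08] yang 46.83 tilt [ 0.0025 -0.0016] F [ 3.24 -4.11  2.19] M [-1.056 -0.925  0.052] gap 31.5 j6 40.9
```

```bash
cat >> h.py <<'E'
C,A=.47843+.0006,.18703-.00045
def turn2(th,z=Z,n=5):
    q=kin.ik((*pt(C,A),z),R(151.6-th)); ctrl.move_j(q); F=[];M=[]
    for i in range(n):
        s=status.sense(); F.append(s['ft_force']); M.append(s['torque']); ctrl.hold(.02)
    y=s['orientation'][:,1]
    print('th %.0f t%.2f act %.2f z %.2f F %s Mz first %.3f mean %.3f last %.3f'%(th,s['time_s'],(151.6-np.degrees(np.arctan2(y[1],y[0])))%360,s['tcp_pos'][2]*1e3,np.round(np.mean(F,0),1),M[0][2],np.mean(M,0)[2],M[-1][2]))
    return np.mean(M,0)[2],np.mean(F,0)
E
python3 - <<'E'
from h import *
for th in range(110,142,5):
    m,F=turn2(th)
    if m>.25 or np.abs(F).max()>15: print('STOP'); break
E
```

```text
th 110 t18.47 act 109.73 z 209.04 F [ 3.1 -3.5  3.3] Mz first -0.024 mean 0.019 last 0.017
th 115 t18.80 act 114.73 z 209.03 F [ 3.4 -3.9  3.8] Mz first 0.052 mean 0.077 last 0.043
th 120 t19.13 act 119.76 z 209.03 F [ 2.6 -4.2  3.9] Mz first 0.032 mean 0.048 last 0.069
th 125 t19.47 act 124.80 z 209.02 F [ 2.7 -4.2  4.4] Mz first 0.042 mean 0.024 last 0.029
th 130 t19.80 act 129.77 z 209.00 F [ 2.9 -4.3  5.1] Mz first 0.032 mean 0.039 last 0.085
th 135 t20.13 act 134.77 z 209.00 F [ 2.5 -3.7  5.4] Mz first -0.001 mean -0.007 last 0.029
th 140 t20.47 act 139.77 z 209.00 F [ 2.1 -3.2  5.4] Mz first 0.030 mean 0.004 last -0.061
```

```bash
python3 - <<'E'
from h import *
for th in range(145,186,5):
    m,F=turn2(th)
    if m>.18 or np.abs(F).max()>15: print('STOP'); break
st()
cv2.imwrite("pics/scene4.png",imaging.grab_frame("scene")[:,:,::-1])
a=cv2.imread('pics/scene4.png')[180:280,255:385]
cv2.imwrite('pics/b4.png',cv2.resize(a,None,fx=6,fy=6,interpolation=cv2.INTER_CUBIC))
E
```

```text
th 145 t20.80 act 144.77 z 209.00 F [ 1.9 -2.9  6. ] Mz first -0.032 mean -0.027 last -0.003
th 150 t21.13 act 149.77 z 209.02 F [ 1.8 -2.9  6.1] Mz first -0.063 mean -0.058 last -0.096
th 155 t21.47 act 154.77 z 208.99 F [ 1.3 -2.9  6.3] Mz first -0.095 mean -0.058 last -0.124
th 160 t21.80 act 159.76 z 208.97 F [ 0.9 -2.3  6.9] Mz first -0.035 mean -0.054 last -0.065
th 165 t22.13 act 164.76 z 209.00 F [ 0.9 -2.3  7.3] Mz first -0.065 mean -0.045 last -0.062
th 170 t22.47 act 169.76 z 208.98 F [ 0.3 -2.2  6.9] Mz first -0.025 mean -0.056 last -0.089
th 175 t22.80 act 174.76 z 208.99 F [ 0.1 -1.7  7.6] Mz first -0.100 mean -0.045 last -0.049
th 180 t23.13 act 179.75 z 208.97 F [-0.6 -1.3  7.7] Mz first -0.064 mean -0.060 last -0.086
th 185 t23.47 act 184.75 z 208.98 F [-0.7 -1.   7.6] Mz first -0.105 mean -0.103 last -0.101
 t23.48 tcp [511.18  47.28 208.98] yang -33.15 tilt [-0.0022  0.0029] F [-1.19 -0.62  7.75] M [-0.207  0.104 -0.106] gap 31.4 j6 120.9
```

View pics/b4.png

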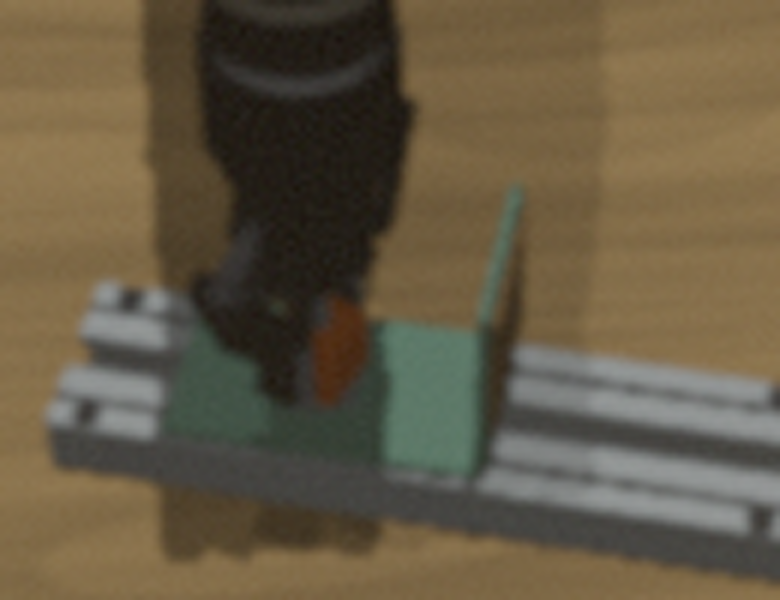

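```bash
python3 - <<'E'
from h import *
turn2(185,z=.2090); turn2(181,z=.2090); turn2(177,z=.2090); turn2(181,z=.2090);turn2(185,z=.2090);turn2(189,z=.2090)
st()
E
```

```text
th 185 t23.85 act 184.75 z 208.98 F [-0.2 -1.   6.8] Mz first -0.109 mean -0.077 last -0.043
th 181 t24.18 act 180.70 z 208.99 F [ 0.4 -0.6  6.3] Mz first 0.154 mean 0.146 last 0.138
th 177 t24.52 act 176.70 z 208.98 F [ 0.1 -1.1  6.2] Mz first 0.122 mean 0.111 last 0.120
th 181 t24.85 act 180.75 z 208.97 F [ 0.2 -0.3  6.8] Mz first -0.126 mean -0.129 last -0.129
th 185 t25.18 act 184.74 z 208.97 F [ 0.  -0.2  6.6] Mz first -0.132 mean -0.121 last -0.096
th 189 t25.52 act 188.74 z 208.97 F [-0.3 -0.2  6.6] Mz first -0.195 mean -0.143 last -0.157
 t25.53 tcp [511.14  47.49 208.97] yang -37.14 tilt [-0.0023  0.0038] F [ 0.45 -0.6   6.59] M [-0.054 -0.045 -0.138] gap 31.1 j6 124.9
```

```bash
python3 - <<'E'
from h import *
for th in (192,195,198,201,204):
    m,F=turn2(th,z=.2091)
    if m<-.24: print('STOP');break
E
```

```text
th 192 t25.85 act 191.73 z 208.94 F [-0.3  0.2  6.5] Mz first -0.124 mean -0.126 last -0.126
th 195 t26.18 act 194.73 z 208.95 F [-0.4 -0.2  6.3] Mz first -0.040 mean -0.062 last -0.054
th 198 t26.52 act 197.72 z 208.93 F [-0.4  0.8  6.4] Mz first -0.050 mean -0.061 last -0.073
th 201 t26.85 act 200.73 z 208.91 F [-1.   0.7  6.6] Mz first -0.101 mean -0.085 last -0.127
th 204 t27.18 act 203.72 z 208.93 F [-0.9  0.7  6.4] Mz first -0.091 mean -0.077 last -0.028
```

```bash
python3 - <<'E'
from h import *
q=kin.ik((*pt(C,A),.2091),R(151.6-204)); s=status.sense()
print(pt(C,A)); st(); print(np.round(q,3),np.round(s['qpos'],3),np.round(s['qpos']-q,3)); print(np.round(s['joint_efforts'],3)); print(s['orientation'].round(4))
E
```

```text
[0.51198341 0.04642014]
 t27.20 tcp [510.9   47.72 208.94] yang -52.12 tilt [-0.0031  0.0045] F [-1.   -0.33  6.72] M [ 0.063  0.018 -0.108] gap 31.6 j6 139.9
[ -2.297   4.006 -15.476  70.518   0.    140.103] [ -2.225   3.981 -15.522  70.683   0.252 139.898] [ 0.071 -0.025 -0.045  0.165  0.252 -0.205]
[ -0.293 -29.961  27.812  -0.192  -0.143  -0.085]
[[ 7.893e-01  6.139e-01 -3.100e-03]
 [ 6.140e-01 -7.893e-01  4.500e-03]
 [ 4.000e-04 -5.500e-03 -1.000e+00]]
```

```bash
cat >> h.py <<'E'
def small(ths,z=.2091):
    o=[]
    for th in ths:
        q=kin.ik((*pt(C,A),z),R(151.6-th)); ctrl.move_j(q); s=status.sense(); a=s['torque'][2]; ctrl.hold(.03); s=status.sense(); b=s['torque'][2]; ctrl.hold(.03); s=status.sense()
        y=s['orientation'][:,1]
        print('th %.1f t%.2f act %.2f Fz %.1f Mz %.3f %.3f %.3f eff6 %.3f'%(th,s['time_s'],(151.6-np.degrees(np.arctan2(y[1],y[0])))%360,s['ft_force'][2],a,b,s['torque'][2],s['joint_efforts'][5]))
E
python3 - <<'E'
from h import *
small([203.5,203,202.5,202,202.5,203,203.5,204,204.5])
E
```

```text
th 203.5 t27.52 act 203.25 Fz 6.4 Mz -0.182 -0.185 -0.167 eff6 -0.198
th 203.0 t27.83 act 202.76 Fz 7.2 Mz -0.286 -0.248 -0.245 eff6 -0.223
th 202.5 t28.15 act 202.24 Fz 7.1 Mz -0.169 -0.126 -0.188 eff6 -0.174
th 202.0 t28.47 act 201.75 Fz 6.8 Mz -0.188 -0.239 -0.209 eff6 -0.213
th 202.5 t28.78 act 202.18 Fz 7.0 Mz 0.141 0.142 0.146 eff6 0.139
th 203.0 t29.10 act 202.67 Fz 6.8 Mz 0.154 0.195 0.224 eff6 0.192
th 203.5 t29.42 act 203.16 Fz 6.6 Mz 0.247 0.265 0.247 eff6 0.233
th 204.0 t29.73 act 203.65 Fz 6.7 Mz 0.275 0.327 0.271 eff6 0.265
th 204.5 t30.05 act 204.16 Fz 6.3 Mz 0.230 0.192 0.198 eff6 0.202
```

```bash
python3 - <<'E'
from h import *
small([206,207.5,208,208.5,209,209.5,210],z=.2093)
E
```

```text
th 206.0 t30.37 act 205.68 Fz 5.5 Mz 0.057 0.124 0.111 eff6 0.136
th 207.5 t30.68 act 207.18 Fz 5.6 Mz 0.109 0.097 0.087 eff6 0.094
th 208.0 t31.00 act 207.66 Fz 5.8 Mz 0.139 0.233 0.190 eff6 0.206
th 208.5 t31.32 act 208.14 Fz 6.1 Mz 0.302 0.323 0.245 eff6 0.292
th 209.0 t31.63 act 208.64 Fz 6.1 Mz 0.272 0.245 0.271 eff6 0.265
th 209.5 t31.95 act 209.15 Fz 6.9 Mz 0.233 0.227 0.217 eff6 0.229
th 210.0 t32.27 act 209.64 Fz 6.7 Mz 0.278 0.290 0.336 eff6 0.296
```

```bash
python3 - <<'E'
from h import *
fingers.command_gripper(.055); s=st('open')
p=pt(C,A)
ctrl.move_l((*p,.30),v=.12); st('up')
q=s['qpos'].copy()
ctrl.move_ptp((.33,.33,.33),R(60)) if kin.ik((.33,.33,.33),R(60)) is not None else None
st('away')
for n in("top","scene"): cv2.imwrite(f"pics/{n}5.png",imaging.grab_frame(n)[:,:,::-1])
t=cv2.imread('pics/top5.png'); a=cv2.imread('pics/scene5.png')
cv2.imwrite('pics/b5.png',cv2.resize(a[200:290,255:395],None,fx=5.5,fy=5.5,interpolation=cv2.INTER_CUBIC))
cv2.imwrite('pics/a5.png',cv2.resize(t[200:280,235:365],None,fx=6,fy=6,interpolation=cv2.INTER_CUBIC))
E
```

```text
open t32.62 tcp [511.22  46.65 208.18] yang -58.34 tilt [-0.0027  0.0008] F [ 0.6  -0.8  -0.22] M [-0.024  0.045 -0.023] gap 54.8 j6 146.1
up t33.53 tcp [511.66  46.43 299.12] yang -58.40 tilt [-0.0016  0.0001] F [-0.05 -0.83  0.17] M [0.068 0.001 0.044] gap 54.8 j6 146.1
away t34.81 tcp [330.26 329.67 329.43] yang 59.92 tilt [-0.0004 -0.0009] F [-0.09  0.4   0.29] M [ 0.028  0.031 -0.012] gap 55.1 j6 66.8
```

View pics/a5.png

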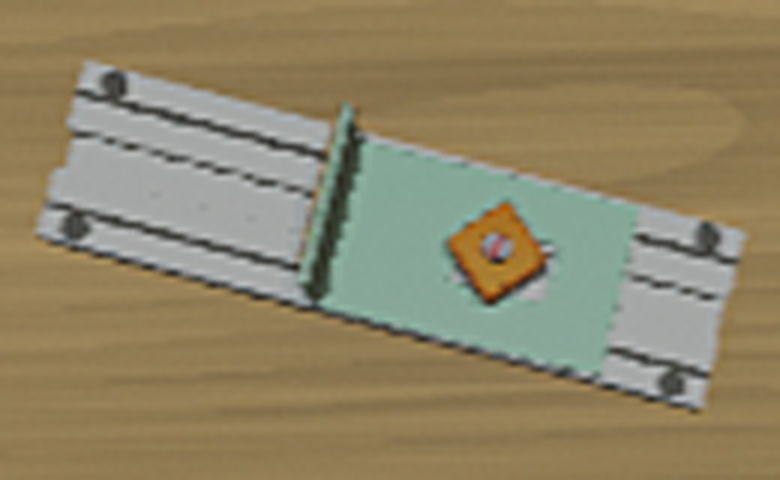

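View pics/b5.png

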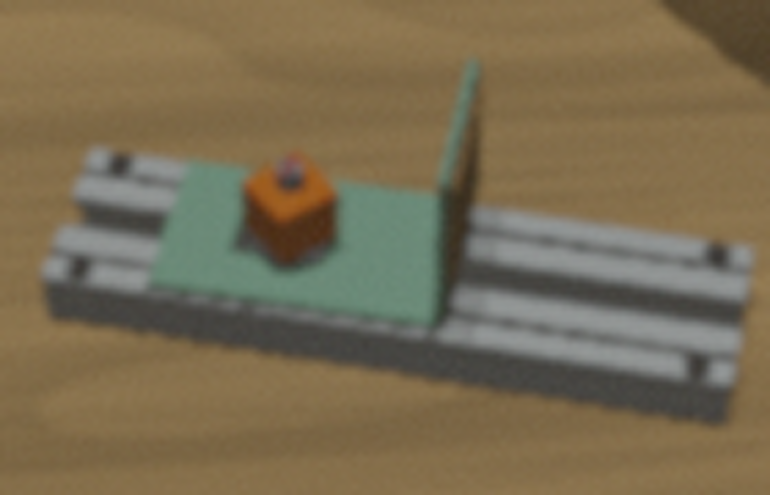

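View pics/top5.png

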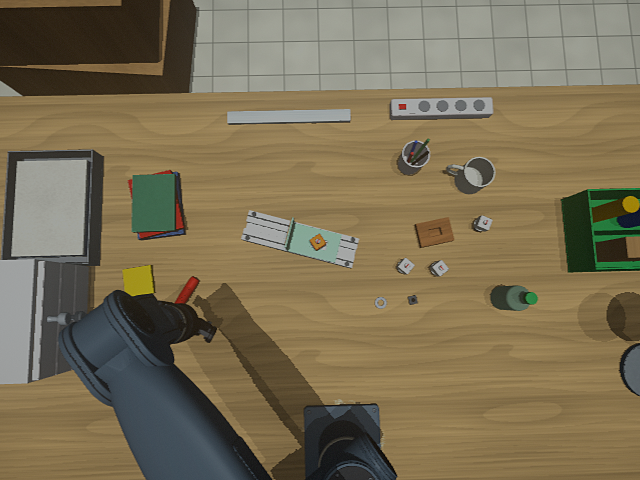

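The bolt is seated and the bookend's corners are where they were (for example (640,210) in the crop). Before handing in, I'll check the angle of the red line.

```bash
python3 - <<'E'
import cv2,numpy as np
t=cv2.imread('pics/top5.png'); t0=cv2.imread('pics/top0.png')
c=t[229:255,303:333]; cv2.imwrite('pics/k5.png',cv2.resize(c,None,fx=20,fy=20,interpolation=cv2.INTER_NEAREST))
cv2.imwrite('pics/d5.png',cv2.resize(cv2.absdiff(t,t0)[200:280,235:365]*4,None,fx=5,fy=5,interpolation=cv2.INTER_NEAREST))
E
```

```text
(no output)
```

View pics/k5.png

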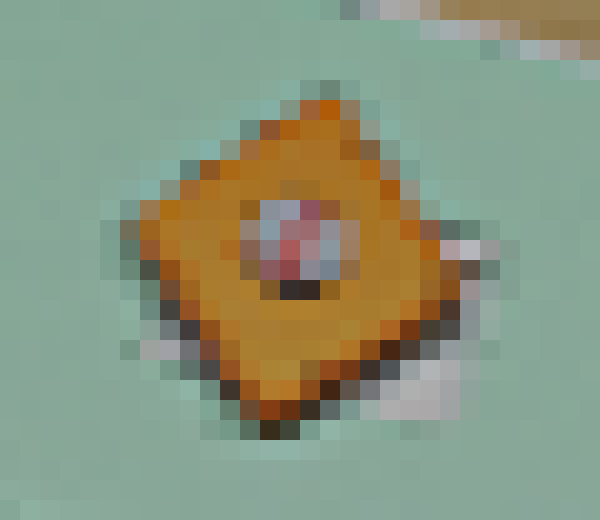

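View pics/d5.png

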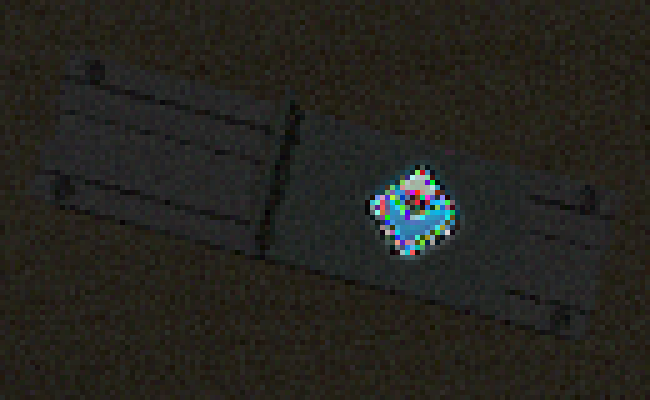

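```bash
python3 - <<'E'
from h import *
print(ticket.hand_in()); st()
E
```

```text
the job is handed in; nothing more can be done
None
the job is handed in; nothing more can be done
```

The T-bolt is clamped in the rail through the bookend's foot, and I handed the job in at about 35 s with the gripper clear.

- **Placing:** I gripped the orange knob, lifted the bolt from its stand, and lowered the head through the opening into the slot. It went in without contact until the flange rested on the foot.
- **Tightening:** I turned the knob about 210° clockwise. Over the last small steps the tightening moment was 0.22–0.34 N m, averaging about 0.27. I estimate that as roughly 25 N of clamping, give or take 6 N. The downward push during the turn was about 7 N, so the total stayed under the 45 N limit.
- **Last checks:** A before-and-after top picture showed the bookend unmoved. The red line stands across the slot, within the roughly 8° I can read it to. The other objects look undisturbed by eye in the top picture, but the arm hid part of the screwdriver.
- **What disagreed:** After larger turning steps the moment readings had the wrong sign, because the arm overshot. I went only by small forward and back steps at about 202–210°. I never saw the moments when the head met its stop or the lips, so the clamping force rests on those readings alone.

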